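# Unlatch the jar carousel, bring the jar with the nut to the front and hold it there

## Task

Unlatch the jar carousel by swinging its latch lever out a quarter turn, so that it points straight out from the base along the groove, and leave it there. Then turn the carousel by the wooden handle on top until the jar with the nut on its lid stands squarely at the front, at the brass index block. Finish with a firm grip on that handle, holding the carousel dead still so that I can unscrew the lid - do not let go - and do not tip the jars or shift the tools lying around it.

Things in the scene. Friction and masses are not known exactly. Their poses are not given: they have to be found in the camera images.
- base: Round dark wooden base, 224 mm across, 14 mm thick, screwed down; its place and yaw vary. Origin: on the carousel's axis, at the bench top. Its -x points to its front, where a tongue carries the brass index block (26 mm wide, centre 147 mm from the axis, top 34 mm above the bench); its +y points to its left, where an ear (46 mm wide, to 187 mm from the axis) carries the latch.
- carousel: Plywood deck (232 mm across, top 34 mm above the bench) with central post and bar handle, turning freely (friction 0.03 N m, no detents, 6.2 rad either way) about the upright axis through its origin, which is the base's; its axes start as the base's. Four places for jars, 90 degrees apart, 70 mm from the axis. The closed latch leaves it a few degrees of play and fits at this angle only.
- latch (a joint): Angle of the steel latch lever: 0 = closed (start), pointing to the base's front along the deck's edge, its finger between two lugs of the deck. Grows clockwise from above, outward; 1.571 = a quarter turn, pointing along the base's +y over the dark groove in the ear; stop at 2.3. Clear of the lugs from about 0.3. Stiff: 0.06 N m (1.2 N at the grip); stays where left.
- latch_pivot (a point): Upright pivot axis of the latch lever, fixed on the base's ear at x = +40 mm, y = +142 mm in the base's frame, 29 mm above the bench.
- latch_grip (a point): Grip point of the latch lever: on the axis of the upright turned wooden handle (round, 22 mm diameter, 94 mm tall, top 123 mm above the bench) at the lever's end, 50 mm from the pivot; this point is 106 mm above the bench. It moves with the lever.
- handle_grip (a point): Centre of the wooden bar handle (84 x 24 x 28 mm, rounded edges, underside 178 mm and top 206 mm above the bench) on the carousel's post, on its axis, 192 mm above the bench; it turns with the carousel. The bar is long along this point's x, 24 mm wide along its y. Jar lids below it: tops 126 mm, the nut 142 mm above the bench; nothing of the carousel is higher than 212 mm.
- nut_jar: Loose glass jar, 70 mm across, 92 mm tall with its steel screw lid, 0.25 to 0.7 kg, standing in one of the carousel's four lipped places (lip 9 mm high, about 3 mm play). Origin: centre of its underside. This one has a hexagon nut (34 mm across, 16 mm high) fixed on its lid; it starts at the left, the back or the right, never at the front.
- plain_jar: Loose glass jar, 70 mm across, 92 mm tall with its steel screw lid, 0.25 to 0.7 kg, standing in one of the carousel's four lipped places (lip 9 mm high, about 3 mm play). Origin: centre of its underside. Its lid is bare.
- bolt_jar: Loose glass jar, 70 mm across, 92 mm tall with its steel screw lid, 0.25 to 0.7 kg, standing in one of the carousel's four lipped places (lip 9 mm high, about 3 mm play). Origin: centre of its underside. A small round-head bolt (46 mm long, 8 mm thick) is fixed lying across its lid.
- front_tin: Loose open tin of nails, 71 mm across, 46 mm tall, standing in the carousel's front place at the start. Origin: centre of its underside.
- front_place (a point): Point fixed to the base, 70 mm in front of the carousel's axis (base x = -70 mm) and 34 mm above the bench: where the middle of the underside of a jar is when it stands squarely at the front, in line with the brass index block.
- oil_can: Bystander: copper oil can with a thin bent spout, 115 x 88 x 166 mm, loose. Origin: centre of its underside.
- block_plane: Bystander: metal block plane, 168 x 52 x 55 mm, loose. Origin: centre of its underside.
- tape_measure: Bystander: tape measure, 95 x 36 x 62 mm, loose. Origin: centre of its underside.
- pliers: Bystander: pliers lying flat, 183 x 50 x 14 mm, loose. Origin: centre of its underside.

How it is judged:
By the outcome, as a careful person would: the job done as asked, in the order asked, and still so for the second after the job is handed in, while the arm keeps its last pose, push and grip.
It also fails if it takes over 64 s, if anything falls off the work surface, if the arm or the gripper's body presses on something with over 40 N, if the wrist force passes 120 N, or if a joint passes its speed limit or range.

## Robot

A 7-joint arm with a two-finger parallel gripper is mounted at the origin on a cart in front of the work surface, level with it; the furniture and walls round the work are solid. World frame = base frame: x ahead of the robot, y to its left, z up, the work surface at z = 0. Lengths are in m, angles in rad, forces in N, time in s.
With the tool pointing down it reaches from about 0.425 to 0.925 m from the base axis. Payload 6.8 kg.
Tool frame: the origin (TCP) lies midway between the tips of the shut fingers; the grasp point (between the pads) lies r.grip_point_offset behind it (r.grip_point_offset is the distance from the TCP to the grasp point, in m); z points along the fingers, y is the line along which they close (so a half turn about z gives the same grasp; the last joint's range is limited). The gripper opens to 85 mm and grips with 20 to 120 N. Pads are 22 mm wide; open, the fingers measure 114 mm over their backs; the gripper's body (76 mm by 85 mm) begins 54 mm behind the grasp point. The pads swing forward as they close: fully open they stand 13 mm farther back than shut.
Start: joints at [-1.383, 0.477, 0.022, 1.555, -0.011, 1.109, -0.083], TCP at [0.197, 0.646, 0.231] pointing down, gripper open.
Joint ranges: [-2.96, 2.96], [-0.34, 2.1], [-1.41, 1.46], [0.24, 2.44], [-1.37, 4.51], [0.17, 1.92], [-2.96, 2.96]. Speed limits (rad/s): [2.39, 2.39, 3.14, 3.14, 3.14, 3.14, 3.14].

## Interface

Orientations are given as a rotation vector (axis times angle).
In Python, from bench import r gives the robot as it stands. The module is installed in compiled form; this text tells all that it offers.
- The arm moves only by the shell command python3 -m crank 'ROWS' [FORCE]. ROWS is JSON, a list of rows, each a list of 5 numbers: the shift along the world's x, y, z in units of 200 mm (1.0 is 200 mm), then the turn about the world's z in units of 45 degrees (1.0 is 45 degrees), then the opening, from -1 (shut) to 1 (fully open). In form: [[dx, dy, dz, turn, jaw], ...]. A call has 1 to 8 rows; each row shifts and turns the commanded pose from where the row before left it; what a row does not reach is not made up. A row lasts 1/12 s, in which the tool goes at most 41.7 mm and 7.16 degrees, less where a joint would pass 70% of its speed; a pose out of reach is approached as far as the arm can. A call with a number of a shift or a turn outside -1 to 1 is refused whole. A call with a gripper value outside its range is refused whole. The fingers move at their own pace and stop on an object; FORCE is the grip in N (left out, the last holds). Time passes only in rows, so rows that do not move let the fingers close. It gives the time, the measured TCP pose, the force, the opening and the grip force at its end, in the units of the state.
- r.get_obs(): the state, without advancing time (a new reading comes with each control period).
- r.grab_frame(name): name is "scene" or "side" or "wrist"; returns the picture (480x640x3 uint8, blue, green, red); there is no depth.
- r.camera_model(name): a dict with "fx", "fy", "cx", "cy" (pixels), "R" (3x3) and "t" (3): a world point X has camera coordinates R X + t. Camera axes: x right, y down, z forward; pixel columns grow to the right and rows downward; lengths in m; the calibration is good to about 2 mm. A picture is of the moment at which its call begins: read the wrist's pose just before it. camera_model takes no time and is no camera call; for the wrist camera it gives the pose at the moment of the call.
- r.hand_in(): hands the job in; it is judged then, once.
The state is a dict: "clock": time; "joints": joint angles; "qvel": joint speeds; "tau": joint torques, N m; "tcp_pos": TCP position; "orientation": TCP orientation; "contact_force": force on the tool from outside, world axes, zero at the start; "moment": the same for the moment, N m; "grip_width": finger opening in m; "gripper_force": force on a finger pad.
Only numpy, scipy, OpenCV 4.12 (cv2) and the standard library are available. Lean on these libraries where they do the work, as an engineer would, in place of code of your own. Each camera call takes 0.05 s, during which the arm holds its last target. There are 200 camera calls.

## Working session

There is one attempt and no reset: what is moved stays moved. The work goes in short steps, Python scripts to look and compute and a shell command to move; the robot and the scene stay as the last step left them, time stands still between calls to the robot, and variables do not carry over. Pictures are saved under pics/ and viewed, at most 11 in all, crops included, and the job is handed in when it is done.

```bash
mkdir -p pics; python3 - <<'E'
from bench import r
import cv2,numpy as np
o=r.get_obs()
for k in('clock','tcp_pos','orientation','grip_width'):print(k,o[k])
print(r.grip_point_offset)
for n in('scene','side'):
    cv2.imwrite(f'pics/{n}0.png',r.grab_frame(n));m=r.camera_model(n);print(n,m)
E
```

```text
clock 0.0
tcp_pos [0.19659702 0.64511471 0.23029956]
orientation [-4.62919486e-01 -3.10716295e+00  2.90716340e-03]
grip_width 0.08535981398253073
0.0187
scene {'fx': 553.9552184805269, 'fy': 553.9552184805269, 'cx': 318.0867973186833, 'cy': 247.7448044875479, 'R': array([[-0.86724975, -0.4976465 ,  0.01502746],
       [-0.26579219,  0.43725242, -0.8591652 ],
       [ 0.42098976, -0.74910498, -0.51147761]]), 't': array([0.55810993, 0.06248053, 1.29818721])}
side {'fx': 609.1178165298131, 'fy': 609.1178165298131, 'cx': 320.80901679576925, 'cy': 246.44034422721342, 'R': array([[-0.96133595, -0.27408567,  0.02665012],
       [-0.13433936,  0.38229319, -0.91422363],
       [ 0.24038744, -0.88245621, -0.40433268]]), 't': array([0.53314106, 0.01995282, 1.325561  ])}
```

View pics/scene0.png

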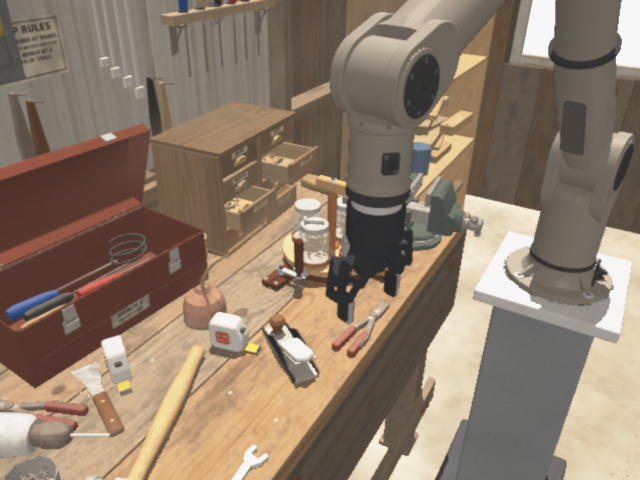

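View pics/side0.png

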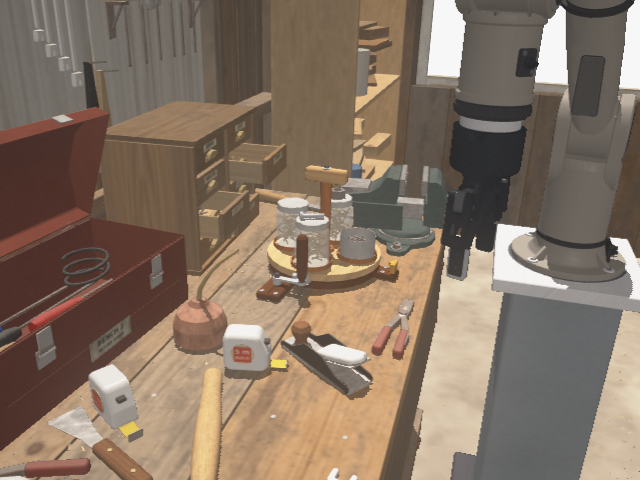

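The side view shows the carousel at about (325,245), with its handle at (327,174), the latch handle at (302,258) and the brass block at (393,266). The front is to the right, and the scene view is blocked by the arm. I'll zoom in on the side picture.

```bash
python3 - <<'E'
import cv2
a=cv2.imread('pics/side0.png')[150:310,245:445]
cv2.imwrite('pics/c1.png',cv2.resize(a,(750,600),interpolation=cv2.INTER_CUBIC))
E
```

```text
(no output)
```

View pics/c1.png

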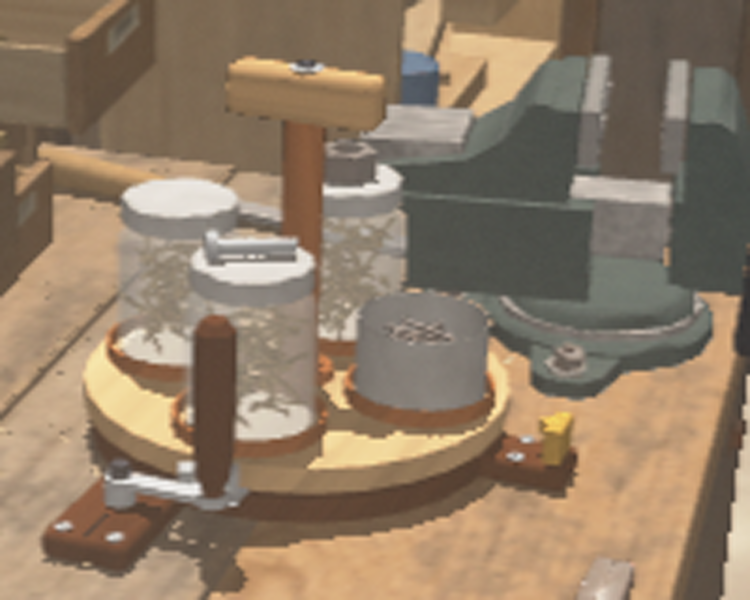

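The crop shows the screw cap on the bar at (307,66), the brass top at (556,418) and the latch handle top at (215,322). The pivot is at (120,468). The nut jar is in the right place, behind the post at (350,165), and the tin is at the front.

```bash
cat > h.py <<'E'
import numpy as np
from bench import r
def ray(n,u,v,z,m=None):
    m=m or r.camera_model(n);R=np.array(m['R']);t=np.array(m['t']);C=-R.T@t
    d=R.T@np.array([(u-m['cx'])/m['fx'],(v-m['cy'])/m['fy'],1]);return C+d*(z-C[2])/d[2]
def proj(n,X,m=None):
    m=m or r.camera_model(n);c=np.array(m['R'])@X+np.array(m['t']);return np.array([m['fx']*c[0]/c[2]+m['cx'],m['fy']*c[1]/c[2]+m['cy']])
E
python3 - <<'E'
from h import *
from scipy.optimize import least_squares
c=lambda x,y:(245+(x+.5)/3.75-.5,150+(y+.5)/3.75-.5)
P={'cap':(c(307,66),.209,(0,0)),'brass':(c(556,418),.034,(-.147,0)),'latch':(c(215,320),.122,(-.01,.142)),'pivot':(c(120,464),.040,(.04,.142))}
W={k:ray('side',*p,z) for k,(p,z,_) in P.items()}
for k in W:print(k,W[k].round(4))
def f(q):
    s,co=np.sin(q[2]),np.cos(q[2]);return np.concatenate([np.array([q[0]+co*b[0]-s*b[1],q[1]+s*b[0]+co*b[1]])-W[k][:2] for k,(_,_,b) in P.items()])
s=least_squares(f,[.6,0,0]);print(s.x,np.degrees(s.x[2]),(s.fun*1e3).round(1))
# deck left/right extremes, bar end corners on top
for n,x,y,z in(('barL',229,62,.206),('barR',384,77,.206),('boltjar',252,252,.126),('tinc',425,322,.080),('nut',350,150,.142),('plain',180,197,.126)):print(n,ray('side',*c(x,y),z).round(4))
E
```

```text
cap [0.4854 0.2234 0.209 ]
brass [0.3441 0.2253 0.034 ]
latch [0.4903 0.3588 0.122 ]
pivot [0.537  0.3616 0.04  ]
[ 0.48967135  0.21983194 -0.05290426] -3.0311908583540537 [ 4.3 -3.6 -1.2  2.3 -3.2  3.4  0.1 -2.1]
barL [0.5275 0.2211 0.206 ]
barR [0.4462 0.2183 0.206 ]
boltjar [0.4966 0.2775 0.126 ]
tinc [0.4159 0.2293 0.08  ]
nut [0.4789 0.1507 0.142 ]
plain [0.5562 0.2125 0.126 ]
```

```bash
python3 -m crank '[[0,0,0.2,-0.15,1],[0.1,-0.1,0.14,-0.15,1],[0.14,-0.14,0,-0.15,1],[0.14,-0.14,0,-0.15,1],[0.14,-0.14,0,-0.15,1],[0.14,-0.14,0,-0.15,1],[0.14,-0.14,0,-0.15,1],[0.14,-0.14,0,-0.15,1]]' 20; python3 -m crank '[[0.14,-0.14,0,-0.15,1],[0.14,-0.14,0,-0.15,1],[0.14,-0.14,0,-0.12,1],[0,0,0,0,1],[0,0,0,0,1]]'
```

```text
clock: 0.77
tcp_pos: [0.3856, 0.4559, 0.2991]
orientation: [-1.83, -2.553, 0.001]
contact_force: [0.3, 0.5, 0.7]
grip_width: 0.0854
gripper_force: 0.0
clock: 1.18
tcp_pos: [0.4707, 0.3708, 0.2992]
orientation: [2.224, 2.217, -0.001]
contact_force: [-0.1, 0.9, 0.4]
grip_width: 0.0857
gripper_force: 0.0
```

```bash
python3 - <<'E'
from h import *
import cv2
o=r.get_obs();print(o['clock'],o['tcp_pos'],o['orientation'],o['joints'])
m=r.camera_model('wrist');im=r.grab_frame('wrist');cv2.imwrite('pics/w1.png',im)
import pickle;pickle.dump({k:m[k] for k in m},open('m1.pkl','wb'))
print(m)
for n,p in dict(cap=(.488,.222,.209),brass=(.343,.229,.034),latch=(.487,.362,.123)).items():print(n,proj('wrist',np.array(p),m))
cv2.imwrite('pics/scene1.png',r.grab_frame('scene'))
E
```

```text
1.1833 [0.47072684 0.37079943 0.29917079] [ 2.22405858e+00  2.21737121e+00 -7.11315879e-04] [-1.08553491  0.30677362  0.40133657  1.68330493 -0.12690935  1.17778655
 -0.65524794]
{'fx': 369.4297654113523, 'fy': 369.4297654113523, 'cx': 317.2233350991749, 'cy': 240.02690376229333, 'R': array([[ 9.99994563e-01, -3.29725378e-03,  4.66948441e-05],
       [-3.19088027e-03, -9.63966404e-01,  2.66004870e-01],
       [-8.32073303e-04, -2.66003573e-01, -9.63971684e-01]]), 't': array([-0.46872395,  0.30534556,  0.54270586])}
cap [341.54524964 430.63429508]
brass [213.09579183 316.21871596]
latch [336.49993921 225.98523425]
```

View pics/w1.png

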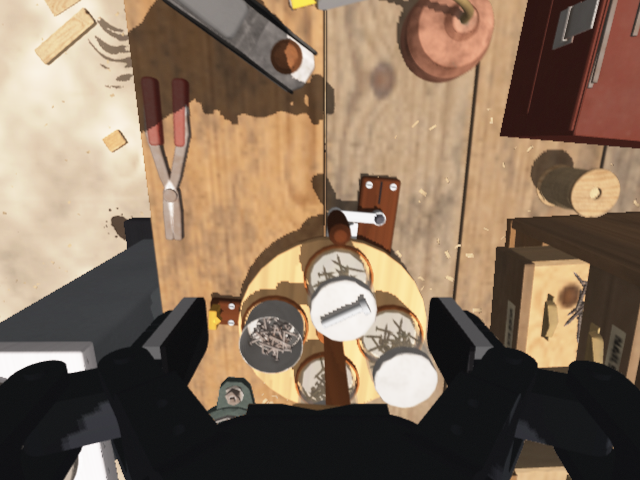

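The wrist view shows the latch handle top at about (341,236), the pivot at (379,218) and the ear screws at (370,185) and (393,186). The brass block is at (214,318) and the deck is at about (333,322). Next I measure these and fit the base.

```bash
python3 - <<'E'
from h import *
import cv2,pickle
from scipy.optimize import least_squares
m=pickle.load(open('m1.pkl','rb'));im=cv2.imread('pics/w1.png');h=cv2.cvtColor(im,cv2.COLOR_BGR2HSV)
b=cv2.inRange(h,(18,180,120),(32,255,255));b[:300]=0;b[340:]=0;b[:,:200]=0;b[:,235:]=0
ys,xs=np.where(b>0);print('brass px',xs.mean(),ys.mean(),len(xs),xs.min(),xs.max(),ys.min(),ys.max())
br=ray('wrist',(xs.min()+xs.max())/2,ys.mean(),.034,m);print(br)
# deck top edge: rays on z=.034 of light plywood pixels, left/upper/right boundary
d=cv2.inRange(h,(15,60,150),(28,170,255));x0=None
# print profile colours
print(h[260,262],h[300,255],h[300,235],h[262,235])
cv2.imwrite('pics/w1c.png',cv2.resize(im[165:405,190:470],(700,600),interpolation=cv2.INTER_CUBIC))
E
```

```text
brass px 215.0909090909091 314.27272727272725 11 210 219 310 325
[0.34490617 0.23158971 0.034     ]
[ 14 124  97] [ 14 130 118] [ 10 160  43] [ 15 112 216]
```

View pics/w1c.png

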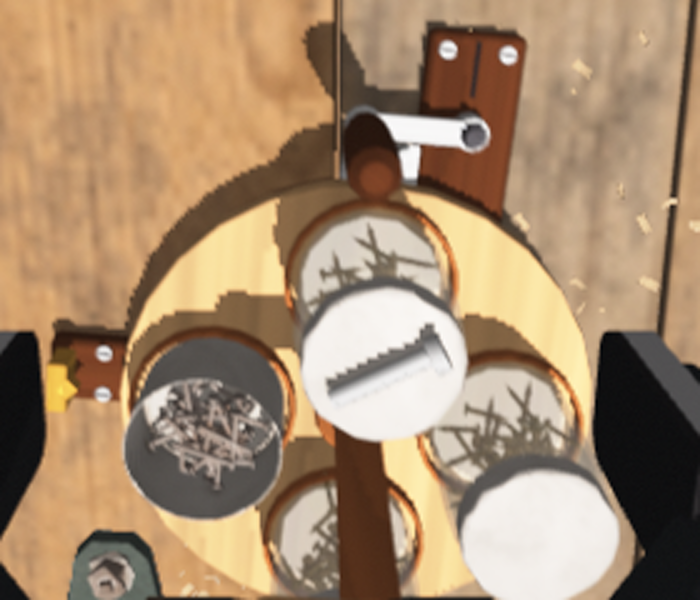

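The crop gives the handle top at (376,177), the pivot at (475,134), the ear screws at (447,49) and (509,56), the tongue screws at (104,353) and (104,394), and the deck rim.

```bash
python3 - <<'E'
from h import *
import pickle
from scipy.optimize import least_squares
m=pickle.load(open('m1.pkl','rb'))
w=lambda x,y,z:ray('wrist',190+(x+.5)/2.5-.5,165+(y+.5)/2.5-.5,z,m)
C=np.array([w(x,y,.034)[:2] for x,y in((123,390),(150,300),(200,240),(275,195),(500,213),(560,285),(590,365))])
s=least_squares(lambda q:np.hypot(*(C-q[:2]).T)-q[2],[.49,.22,.116]);print('deck',s.x,(s.fun*1e3).round(1))
P=[('brass',w(62,384,.034),(-.147,0)),('latch',w(376,177,.121),(-.01,.142)),('pivot',w(475,134,.042),(.04,.142))]
for n,W,_ in P:print(n,W.round(4))
e1,e2,t1,t2=w(447,49,.015),w(509,56,.015),w(104,353,.015),w(104,394,.015)
print('ear mid',(e1+e2)/2,'tongue mid',(t1+t2)/2, 'yaw ear',np.degrees(np.arctan2(*(e2-e1)[1::-1])),'tongue',np.degrees(np.arctan2(*(t1-t2)[1::-1]))-90)
def f(q):
    S,c=np.sin(q[2]),np.cos(q[2]);R=np.array([[c,-S],[S,c]])
    v=[q[:2]+R@np.array(b)-W[:2] for _,W,b in P]+[q[:2]-s.x[:2]]
    L=R.T@(np.array([(e1+e2)/2,(t1+t2)/2])[:,:2]-q[:2]).T
    return np.concatenate(v+[[L[0,0]-.04,L[1,1]]])
g=least_squares(f,[.49,.22,0]);print(g.x,np.degrees(g.x[2]),(g.fun*1e3).round(1))
S,c=np.sin(g.x[2]),np.cos(g.x[2]);R=np.array([[c,-S],[S,c]])
for n,b in(('latch',(-.01,.142)),('pivot',(.04,.142)),('latch open',(.04,.192)),('front',(-.07,0))):print(n,(g.x[:2]+R@np.array(b)).round(4))
E
```

```text
deck [0.48905374 0.21496571 0.11411083] [ 1.2 -0.5 -1.1 -0.6  2.7 -1.2 -0.6]
brass [0.3445 0.2262 0.034 ]
latch [0.4904 0.3527 0.121 ]
pivot [0.5389 0.3515 0.042 ]
ear mid [0.54337224 0.38403124 0.015     ] tongue mid [0.36040744 0.2221113  0.015     ] yaw ear -6.578424838839103 tongue -3.7291674179386973
[ 0.48943703  0.21302414 -0.07808468] -4.473922399368645 [-1.6 -1.7  0.1  2.6  1.5 -0.   0.4 -1.9  0.4 -1. ]
latch [0.4905 0.3554]
pivot [0.5404 0.3515]
latch open [0.5443 0.4013]
front [0.4197 0.2185]
```

```bash
python3 - <<'E'
from h import *
import cv2
a=cv2.imread('pics/scene1.png')[165:325,250:450]
cv2.imwrite('pics/s1c.png',cv2.resize(a,(750,600),interpolation=cv2.INTER_CUBIC))
E
```

```text
(no output)
```

View pics/s1c.png

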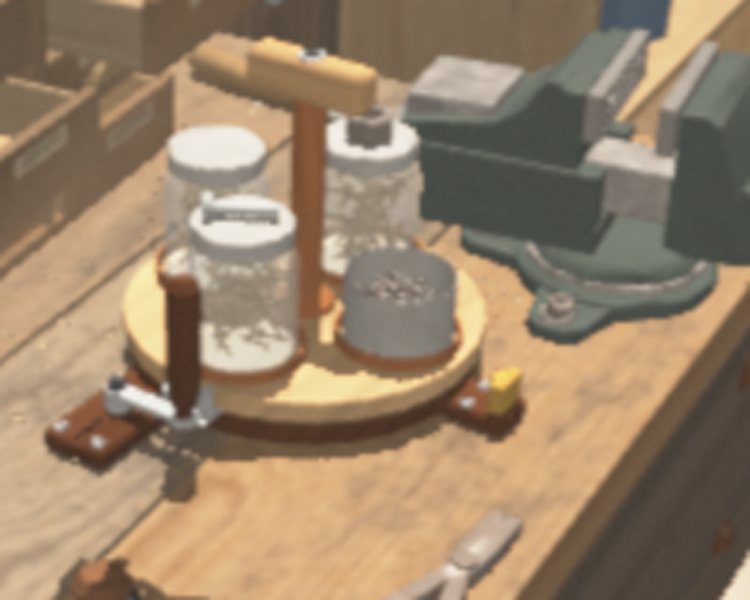

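The scene crop gives the cap at (313,52), the latch top at (183,280), the brass top at (505,377) and the pivot at (117,382). Now a joint fit over the three views.

```bash
cat > fit.py <<'E'
from h import *
import pickle
from scipy.optimize import least_squares
m=pickle.load(open('m1.pkl','rb'))
side=lambda x,y:('side',245+(x+.5)/3.75-.5,150+(y+.5)/3.75-.5)
sc=lambda x,y:('scene',250+(x+.5)/3.75-.5,165+(y+.5)/3.75-.5)
wr=lambda x,y:('wrist',190+(x+.5)/2.5-.5,165+(y+.5)/2.5-.5)
B={'cap':(0,0,.21),'brass':(-.147,0,.034),'latch':(-.01,.142,.122),'pivot':(.04,.142,.041)}
O=[('cap',side(307,66)),('brass',side(556,418)),('latch',side(215,320)),('pivot',side(120,464)),
('cap',sc(313,52)),('latch',sc(183,280)),('brass',sc(505,377)),('pivot',sc(117,382)),
('brass',wr(62,384)),('latch',wr(376,177)),('pivot',wr(475,134))]
def X(q,b):
    S,c=np.sin(q[2]),np.cos(q[2]);return np.array([q[0]+c*b[0]-S*b[1],q[1]+S*b[0]+c*b[1],b[2]])
def f(q,use=('side','scene','wrist')):
    return np.concatenate([(proj(n,X(q,B[k]),m if n=='wrist' else None)-[u,v]) for k,(n,u,v) in O if n in use])
if __name__=='__main__':
    for use in(('side',),('scene',),('wrist',),('side','scene','wrist')):
        s=least_squares(f,[.49,.22,0],args=(use,));print(use,s.x[:2].round(4),np.degrees(s.x[2]).round(2),s.fun.round(1))
    for b in((-.01,.142,.1),(.04,.142,.1),(.04,.192,.1)):print(X(s.x,b))
E
python3 fit.py
```

```text
('side',) [0.4887 0.2199] -3.85 [-1.2 -1.2  0.7  1.1  0.5  0.9 -0.1 -1.2]
('scene',) [0.488  0.2141] -3.99 [-0.9  0.2  0.5  0.8  0.3  0.5  0.  -1.5]
('wrist',) [0.4891 0.2121] -4.59 [-1.4  1.7  0.2 -1.6  1.1  0.7]
('side', 'scene', 'wrist') [0.4891 0.2127] -4.47 [-0.4 -2.2  0.9 -0.1  0.7 -0.8  0.4 -3.1 -1.  -0.1 -0.1  0.3 -0.1  0.3
 -0.4 -2.1 -1.4  1.5 -0.1 -2.2  0.9  0.1]
[0.49024037 0.35506993 0.1       ]
[0.5400882  0.35117206 0.1       ]
[0.54398608 0.40101989 0.1       ]
```

```bash
python3 -m crank '[[0.092,-0.074,-0.1,0,1],[0,0,-0.2,0,1],[0,0,-0.2,0,1],[0,0,-0.2,0,1],[0,0,-0.2,0,1],[0,0,-0.16,0,1],[0,0,0,0,1]]' 20; python3 - <<'E'
from h import *
import cv2
cv2.imwrite('pics/w2.png',r.grab_frame('wrist'))
E
```

```text
clock: 1.87
tcp_pos: [0.4815, 0.3579, 0.0806]
orientation: [-2.213, -2.228, 0.019]
contact_force: [-2.0, -0.8, -0.7]
grip_width: 0.0854
gripper_force: 0.0
```

View pics/w2.png

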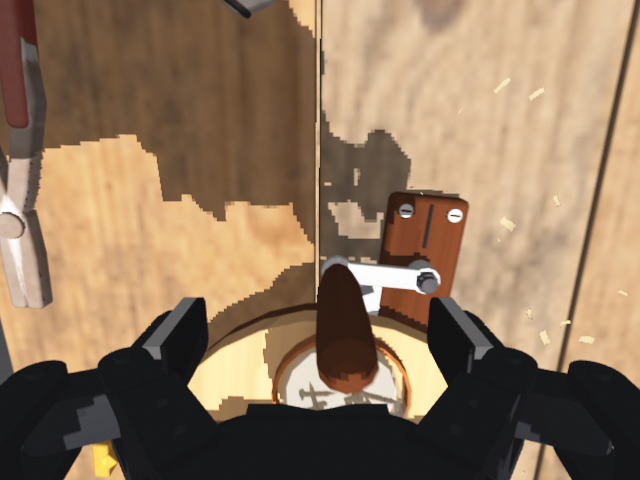

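The wrist view shows the handle (top at about (347,375)) between the open fingers, a little right of their middle at about 317. I'll settle, correct x, then close.

```bash
python3 -m crank '[[0,0,0,0,1],[0,0,0,0,1]]'; python3 -m crank '[[0.035,0,0.03,0,1],[0,0,0,0,1],[0,0,0,0,1]]'
```

```text
clock: 2.08
tcp_pos: [0.4883, 0.3606, 0.0898]
orientation: [-2.217, -2.226, -0.006]
contact_force: [0.3, 0.9, 0.7]
grip_width: 0.0853
gripper_force: 0.0
clock: 2.33
tcp_pos: [0.4958, 0.3596, 0.0955]
orientation: [2.219, 2.223, 0.006]
contact_force: [0.1, -0.2, -0.7]
grip_width: 0.0851
gripper_force: 0.0
```

```bash
python3 -m crank '[[-0.03,-0.015,-0.035,0,1],[0,0,0,0,0.2],[0,0,0,0,-0.3],[0,0,0,0,-0.5],[0,0,0,0,-0.7],[0,0,0,0,-0.8],[0,0,0,0,-1],[0,0,0,0,-1]]' 20;python3 -m crank '[[0,0,0,0,-1],[0,0,0,0,-1],[0,0,0,0,-1]]' 20
```

```text
clock: 3.0
tcp_pos: [0.4915, 0.356, 0.0868]
orientation: [2.218, 2.221, 0.008]
contact_force: [8.9, 0.9, -5.2]
grip_width: 0.0205
gripper_force: 23.6
clock: 3.25
tcp_pos: [0.4915, 0.3559, 0.0868]
orientation: [2.218, 2.221, 0.008]
contact_force: [8.2, 0.9, -5.3]
grip_width: 0.0201
gripper_force: 23.6
```

```bash
python3 -c "
import numpy as np
t=np.radians(175.7-np.arange(0,17)*5.625);p=.05*np.c_[np.cos(t),np.sin(t)]
print((np.diff(p,axis=0)/.2).round(3).tolist())"
```

```text
[[0.003, 0.024], [0.005, 0.024], [0.008, 0.023], [0.01, 0.022], [0.012, 0.021], [0.014, 0.02], [0.016, 0.019], [0.018, 0.017], [0.019, 0.015], [0.021, 0.013], [0.022, 0.011], [0.023, 0.009], [0.024, 0.007], [0.024, 0.004], [0.024, 0.002], [0.025, -0.001]]
```

```bash
python3 -m crank '[[0.003,0.024,0,-0.125,-1],[0.005,0.024,0,-0.125,-1],[0.008,0.023,0,-0.125,-1],[0.01,0.022,0,-0.125,-1],[0,0,0,0,-1],[0,0,0,0,-1]]'
```

```text
clock: 3.75
tcp_pos: [0.498, 0.3741, 0.0869]
orientation: [2.608, 1.744, 0.011]
contact_force: [11.7, -0.9, -7.6]
grip_width: 0.0204
gripper_force: 23.8
```

```bash
python3 -m crank '[[0.02,0.021,0,-0.125,-1],[0.018,0.02,0,-0.125,-1],[0.016,0.019,0,-0.125,-1],[0.018,0.017,0,-0.125,-1],[0,0,0,0,-1],[0,0,0,0,-1]]'; python3 -m crank '[[0.019,0.015,0,-0.125,-1],[0.021,0.013,0,-0.125,-1],[0.022,0.011,0,-0.125,-1],[0.023,0.009,0,-0.125,-1],[0,0,0,0,-1],[0,0,0,0,-1]]'
```

```text
clock: 4.25
tcp_pos: [0.511, 0.3885, 0.0869]
orientation: [2.899, 1.202, 0.007]
contact_force: [5.9, -2.6, -1.0]
grip_width: 0.0199
gripper_force: 24.0
clock: 4.75
tcp_pos: [0.5284, 0.397, 0.0869]
orientation: [3.078, 0.612, 0.008]
contact_force: [7.4, -4.2, -0.5]
grip_width: 0.02
gripper_force: 24.1
```

```bash
python3 -m crank '[[0.024,0.007,0,-0.125,-1],[0.024,0.004,0,-0.125,-1],[0.024,0.002,0,-0.125,-1],[0.025,-0.001,0,-0.125,-1],[0,0,0,0,-1],[0,0,0,0,-1]]'; python3 - <<'E'
import numpy as np
from bench import r
from scipy.optimize import least_squares
p=np.array([[.4915,.3559],[.498,.3741],[.511,.3885],[.5284,.397],r.get_obs()['tcp_pos'][:2]])
s=least_squares(lambda q:np.hypot(*(p-q[:2]).T)-.05,[.54,.35]);print(s.x,s.fun*1e3)
print(np.degrees(np.arctan2(*(p-s.x).T[::-1])))
E
```

```text
clock: 5.25
tcp_pos: [0.5474, 0.3984, 0.0869]
orientation: [3.138, -0.001, 0.007]
contact_force: [5.6, -6.6, 1.0]
grip_width: 0.0198
gripper_force: 24.3
[0.54105652 0.34866997] [ 0.08115094  0.00550064 -0.10184815 -0.04022308  0.10655451]
[171.69941458 149.43306024 127.03891476 104.67489681  82.72228052]
```

```bash
python3 -m crank '[[0.005,-0.001,0,-0.02,-1],[0,0,0,0,-1],[0,0,0,0,-0.3],[0,0,0,0,0.2],[0,0,0,0,0.6],[0,0,0,0,1],[0,0,0,0,1],[0,0,0,0,1]]'; python3 -m crank '[[0,0,0.1,0,1],[0,0,0.2,0,1],[0,0,0.2,0,1],[0,0,0.2,0,1],[0,0,0.2,0,1],[0,0,0.2,0,1],[0,0,0,0,1],[0,0,0,0,1]]'; python3 - <<'E'
from h import *
import cv2,pickle
m=r.camera_model('wrist');im=r.grab_frame('wrist');pickle.dump(dict(m),open('m2.pkl','wb'))
cv2.imwrite('pics/w3.png',im);cv2.imwrite('pics/scene3.png',r.grab_frame('scene'))
print(r.get_obs()['joints'])
E
```

```text
clock: 5.92
tcp_pos: [0.5449, 0.4021, 0.0862]
orientation: [-3.141, 0.02, 0.0]
contact_force: [0.0, -0.4, 0.6]
grip_width: 0.0852
gripper_force: 0.0
clock: 6.58
tcp_pos: [0.5464, 0.4021, 0.3092]
orientation: [-3.138, 0.02, -0.006]
contact_force: [-0.5, 0.0, -0.1]
grip_width: 0.0854
gripper_force: 0.0
[-1.29605034  0.55238729  0.88522928  1.50117814 -0.43595217  1.29641352
 -1.9481193 ]
```

View pics/w3.png

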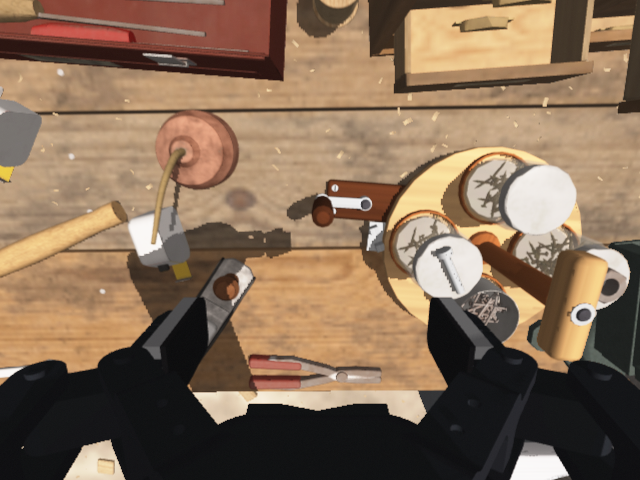

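The wrist view shows the lever over the ear, with the pivot at (366,205) and the handle top at (322,212). The bar handle has its cap at (583,314). I'll check the angle and the carousel geometry with rays.

```bash
python3 - <<'E'
from h import *
import cv2,pickle
m=pickle.load(open('m2.pkl','rb'))
w=lambda x,y,z:ray('wrist',x,y,z,m)
im=cv2.imread('pics/w3.png');h=cv2.cvtColor(im,cv2.COLOR_BGR2HSV)
p=w(366,205,.041);q=w(322,213,.121);print('pivot',p,'top',q,'ang',np.degrees(np.arctan2(*(q-p)[1::-1])))
c=w(583,314,.210);print('cap',c)
b=cv2.inRange(h,(14,70,140),(28,200,255));b[:, :525]=0;b[:245]=0;b[370:]=0;b[:,612:]=0
n,l,st,_=cv2.connectedComponentsWithStats(b);k=1+st[1:,4].argmax();pts=np.argwhere(l==k)[:,::-1].astype(np.float32)
re=cv2.minAreaRect(pts);print(st[k],re)
bx=cv2.boxPoints(re);W=np.array([w(*v,.203) for v in bx]);print(W.round(4))
e=W[1]-W[0],W[2]-W[1];print([(np.hypot(*v[:2]).round(4),np.degrees(np.arctan2(v[1],v[0])).round(1)) for v in e])
for nme,x,y,z in(('bolt',449,268,.126),('plain',540,199,.126),('nut',609,287,.142)):
    a=w(x,y,z);print(nme,a.round(4))
# zoom
cr=np.hstack([cv2.resize(im[165:265,290:410],(400,333),interpolation=cv2.INTER_CUBIC),cv2.resize(im[240:373,520:640],(376,417),interpolation=cv2.INTER_CUBIC)[:333]]);cv2.imwrite('pics/w3c.png',cr)
E
```

```text
pivot [0.54066852 0.34766479 0.041     ] top [0.54773569 0.39770176 0.121     ] ang 81.96077790669392
cap [0.4892432  0.21197826 0.21      ]
[ 525  256   83  114 3697] ((557.7560424804688, 308.8256530761719), (72.92893981933594, 122.99403381347656), 16.46001434326172)
[[0.4499 0.2593 0.203 ]
 [0.5431 0.2462 0.203 ]
 [0.5273 0.1947 0.203 ]
 [0.4311 0.203  0.203 ]]
[(np.float64(0.0941), np.float64(-8.0)), (np.float64(0.0539), np.float64(-107.0))]
bolt [0.4951 0.2797 0.126 ]
plain [0.5589 0.2044 0.126 ]
nut [0.4811 0.1407 0.142 ]
```

View pics/w3c.png

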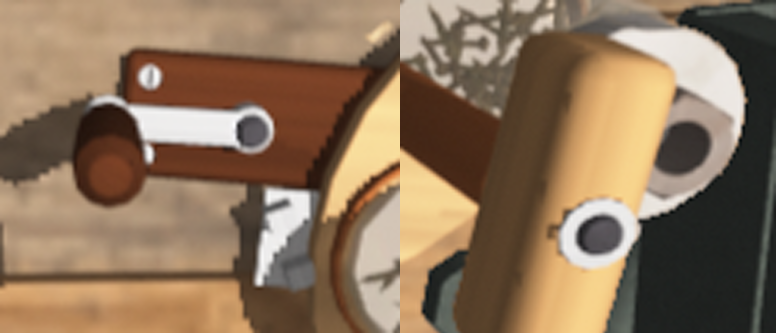

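The zoom shows the lever lying parallel to the ear's edges, over the groove. Its finger is clear, and the bar handle is intact. Next I turn the wrist +175° while moving over the post.

```bash
python3 -m crank '[[-0.012,-0.04,0,0.15,1],[-0.012,-0.04,0,0.15,1],[-0.012,-0.04,0,0.15,1],[-0.012,-0.04,0,0.15,1],[-0.012,-0.04,0,0.15,1],[-0.012,-0.04,0,0.15,1],[-0.012,-0.04,0,0.15,1],[-0.012,-0.04,0,0.15,1]]'; python3 -m crank '[[-0.012,-0.04,0,0.15,1],[-0.012,-0.04,0,0.15,1],[-0.012,-0.04,0,0.15,1],[-0.012,-0.04,0,0.15,1],[-0.012,-0.04,0,0.15,1],[-0.012,-0.04,0,0.15,1],[-0.012,-0.04,0,0.15,1],[-0.012,-0.04,0,0.15,1]]'; python3 -m crank '[[-0.012,-0.04,0,0.15,1],[-0.012,-0.04,0,0.15,1],[-0.012,-0.04,0,0.15,1],[-0.012,-0.04,0,0.15,1],[-0.012,-0.04,0,0.15,1],[-0.012,-0.04,0,0.15,1],[-0.012,-0.04,0,0.15,1],[-0.012,-0.04,0,0.15,1]]'; python3 -m crank '[[0,0,0,0.15,1],[0,0,0,0.15,1],[0,0,0,0,1],[0,0,0,0,1]]'; python3 - <<'E'
from h import *
import cv2,pickle
o=r.get_obs();print(o['joints'],o['tcp_pos'])
m=r.camera_model('wrist');im=r.grab_frame('wrist');pickle.dump(dict(m),open('m4.pkl','wb'))
cv2.imwrite('pics/w4.png',im)
print('cap expected',proj('wrist',np.array([.489,.2125,.21]),m))
from scipy.spatial.transform import Rotation as Ro
M=Ro.from_rotvec(o['orientation']).as_matrix();print('y ang',np.degrees(np.arctan2(M[1,1],M[0,1])))
E
```

```text
clock: 7.35
tcp_pos: [0.5247, 0.3371, 0.3041]
orientation: [2.803, 1.416, -0.006]
contact_force: [0.6, -0.3, -0.1]
grip_width: 0.0856
gripper_force: 0.0
clock: 8.02
tcp_pos: [0.5055, 0.2731, 0.3042]
orientation: [-1.854, -2.535, 0.006]
contact_force: [0.7, -0.3, -0.7]
grip_width: 0.0852
gripper_force: 0.0
clock: 8.68
tcp_pos: [0.4863, 0.2091, 0.3043]
orientation: [-0.501, -3.098, 0.004]
contact_force: [0.2, -1.0, 0.2]
grip_width: 0.0853
gripper_force: 0.0
clock: 9.02
tcp_pos: [0.4868, 0.2095, 0.3049]
orientation: [-0.149, -3.136, 0.002]
contact_force: [-0.1, 0.2, -0.0]
grip_width: 0.0856
gripper_force: 0.0
[-0.85314373  0.17185175  0.37922777  1.82782971 -0.06903553  1.15749595
  1.02501033] [0.48675528 0.20954595 0.30491762]
cap expected [323.46791374 246.61426904]
y ang 84.57249367594432
```

View pics/w4.png

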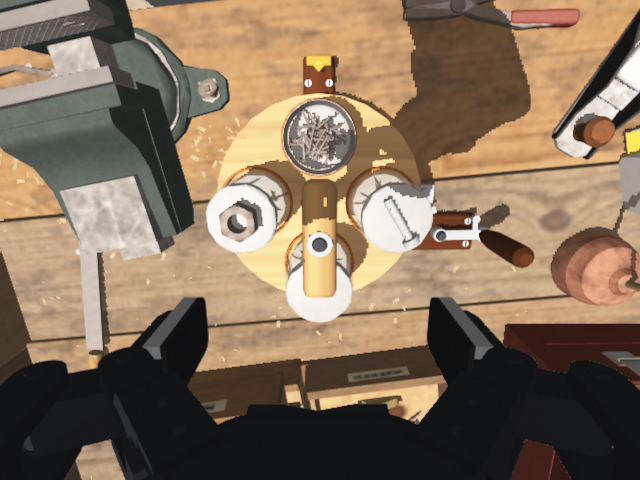

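This overhead view shows the cap at (320,244), the brass block at (320,62) and the tin at (320,136). The nut is at (240,221), the bolt jar at (398,218) and the lever pivot at (440,235), with its handle top at (521,257).

```bash
python3 - <<'E'
from h import *
import cv2,pickle
m=pickle.load(open('m4.pkl','rb'));w=lambda x,y,z:ray('wrist',x,y,z,m)
im=cv2.imread('pics/w4.png');h=cv2.cvtColor(im,cv2.COLOR_BGR2HSV)
A=w(320,244,.21);print('axis',A)
ang=lambda v:np.degrees(np.arctan2(v[1],v[0]))
b=cv2.inRange(h,(20,180,120),(32,255,255));b[80:]=0;b[:,:295]=0;b[:,345:]=0
ys,xs=np.where(b>0);print('brass',xs.min(),xs.max(),ys.min(),ys.max())
B=w((xs.min()+xs.max())/2,(ys.min()+ys.max())/2,.034);print(B,'yaw',ang(A-B),np.hypot(*(A-B)[:2]))
t1,t2=w(308,84,.015),w(330,83,.015);T=(t1+t2)/2;print('tongue yaw',ang(A-T))
N=w(240,221,.142);print('nut',N,'carousel yaw',ang(N-A)+90,np.hypot(*(N-A)[:2]))
L=w(398,218,.126);print('bolt yaw',ang(L-A)-90)
P=w(441,235,.041);print('pivot',P,'yaw',ang(P-A)-74.27)
G=w(522,258,.121);print('latch',G,'ang',ang(G-P)-90)
# bar edges: rows 200-290 left/right boundary of bar colour
for y in(195,215,270,285):
    row=im[y,285:355].astype(int);g=np.abs(np.diff(row,axis=0)).sum(1);i=np.argsort(g)[-4:];print(y,sorted(285+i))
e=h[236,448:512];print('lever',[ (int(np.where((h[:,x,1]<60)&(h[:,x,2]>150)&(np.abs(np.arange(480)-236)<14))[0].mean()) if ((h[222:250,x,1]<60)&(h[222:250,x,2]>150)).any() else None) for x in (450,455,460,465,470,475)])
E
```

```text
axis [0.48696459 0.21035338 0.21      ]Traceback (most recent call last):
  File "<stdin>", line 8, in <module>
    return umr_minimum(a, axis, None, out, keepdims, initial, where)
ValueError: zero-size array to reduction operation minimum which has no identity
```

```bash
python3 - <<'E'
from h import *
import cv2,pickle
m=pickle.load(open('m4.pkl','rb'));w=lambda x,y,z:ray('wrist',x,y,z,m)
im=cv2.imread('pics/w4.png');h=cv2.cvtColor(im,cv2.COLOR_BGR2HSV)
A=w(320,244,.21)
ang=lambda v:np.degrees(np.arctan2(v[1],v[0]))
B=w(320,62,.034);print('brass',B,'yaw',ang(A-B),np.hypot(*(A-B)[:2]))
T=(w(308,84,.015)+w(330,83,.015))/2;print('tongue yaw',ang(A-T))
N=w(240,221,.142);print('nut',N,'car yaw',ang(N-A)+90,np.hypot(*(N-A)[:2]))
L=w(396,218,.126);print('bolt yaw',ang(L-A)-90,np.hypot(*(L-A)[:2]))
P=w(441,235,.041);print('pivot',P,'yaw',ang(P-A)-74.27)
G=w(522,258,.121);print('latch',G,'ang',ang(G-P)-90)
for y in(195,215,270,285):
    row=im[y,285:355].astype(int);g=np.abs(np.diff(row,axis=0)).sum(1);i=np.argsort(g)[-4:];print(y,sorted((285+i).tolist()))
# deck outline: circle pts at z=.034
C=np.array([w(x,y,.034)[:2] for x,y in((245,129),(219,175),(262,110),(390,115),(412,150))])
from scipy.optimize import least_squares
print('deck',least_squares(lambda q:np.hypot(*(C-q[:2]).T)-.116,[.49,.21]).x)
E
```

```text
brass [0.34354179 0.22486535 0.034     ] yaw -5.777701409882954 0.14415511014211335
tongue yaw -5.400560367649313
nut [0.47969888 0.14344489 0.142     ] car yaw -6.197560465891172 0.06730183840992952
bolt yaw -5.3207617881776486 0.06807545519173235
pivot [0.53735091 0.34494059 0.041     ] yaw -4.794732405426203
latch [0.54344563 0.39416671 0.121     ] ang -7.057912726705979
195 [288, 291, 346, 353]
215 [292, 301, 336, 347]
270 [302, 335, 336, 342]
285 [302, 335, 336, 350]
deck [0.48775916 0.21264606]
```

```bash
python3 -m crank '[[0.003,0.01,-0.1,0,1],[0,0,-0.2,0,1],[0,0,-0.2,0,1],[0,0,-0.155,0,1],[0,0,0,0,1],[0,0,0,0,1],[0,0,0,0,1]]' 60; python3 -m crank '[[0,0,0,0,0.3],[0,0,0,0,0],[0,0,0,0,-0.2],[0,0,0,0,-0.4],[0,0,0,0,-1],[0,0,0,0,-1],[0,0,0,0,-1],[0,0,0,0,-1]]' 60
```

```text
clock: 9.65
tcp_pos: [0.4892, 0.2122, 0.1768]
orientation: [0.146, 3.137, 0.001]
contact_force: [-0.4, 0.1, 1.6]
grip_width: 0.0855
gripper_force: 0.0
clock: 10.32
tcp_pos: [0.4883, 0.2106, 0.1762]
orientation: [-0.145, -3.138, 0.001]
contact_force: [-2.2, -3.9, 8.7]
grip_width: 0.0232
gripper_force: 60.7
```

```bash
python3 -m crank '[[0,0,0,-0.02,-1],[0,0,0,-0.04,-1],[0,0,0,-0.06,-1],[0,0,0,-0.07,-1],[0,0,0,-0.07,-1],[0,0,0,-0.07,-1],[0,0,0,-0.07,-1],[0,0,0,-0.07,-1]]' 60
```

```text
clock: 10.98
tcp_pos: [0.4883, 0.2107, 0.1762]
orientation: [0.723, 3.057, -0.001]
contact_force: [-3.1, -4.3, 8.6]
grip_width: 0.0227
gripper_force: 60.7
```

Forces are low, so I continue. So far −0.47 of −2.0 units.

```bash
python3 -m crank '[[0,0,0,-0.07,-1],[0,0,0,-0.07,-1],[0,0,0,-0.07,-1],[0,0,0,-0.07,-1],[0,0,0,-0.07,-1],[0,0,0,-0.07,-1],[0,0,0,-0.07,-1],[0,0,0,-0.07,-1]]' && python3 -m crank '[[0,0,0,-0.07,-1],[0,0,0,-0.07,-1],[0,0,0,-0.07,-1],[0,0,0,-0.07,-1],[0,0,0,-0.07,-1],[0,0,0,-0.07,-1],[0,0,0,-0.07,-1],[0,0,0,-0.07,-1]]' && python3 -m crank '[[0,0,0,-0.07,-1],[0,0,0,-0.07,-1],[0,0,0,-0.07,-1],[0,0,0,-0.06,-1],[0,0,0,-0.05,-1],[0,0,0,-0.03,-1],[0,0,0,-0.02,-1],[0,0,0,0,-1]]'; python3 -m crank '[[0,0,0,-0.02,-1],[0,0,0,-0.02,-1],[0,0,0,0,-1],[0,0,0,0,-1],[0,0,0,0,-1]]' 100; python3 - <<'E'
from h import *
import cv2,pickle
from scipy.spatial.transform import Rotation as Ro
o=r.get_obs();M=Ro.from_rotvec(o['orientation']).as_matrix();print('y ang',np.degrees(np.arctan2(M[1,1],M[0,1])),o['joints'],o['moment'])
for n in('wrist','scene','side'):
    pickle.dump(dict(r.camera_model(n)),open(f'm5{n}.pkl','wb'));cv2.imwrite(f'pics/{n}5.png',r.grab_frame(n))
a=cv2.imread('pics/side5.png')[130:310,225:425];cv2.imwrite('pics/c5.png',np.hstack([cv2.resize(a,(400,360)),cv2.resize(cv2.imread('pics/wrist5.png'),(400,300))[:,:][:300] if 0 else cv2.copyMakeBorder(cv2.resize(cv2.imread('pics/wrist5.png'),(400,300)),0,60,0,0,0)]))
E
```

```text
clock: 11.65
tcp_pos: [0.4885, 0.2109, 0.1762]
orientation: [1.372, 2.826, -0.0]
contact_force: [-2.1, -2.9, 7.9]
grip_width: 0.0235
gripper_force: 60.6
clock: 12.32
tcp_pos: [0.4886, 0.211, 0.1762]
orientation: [1.955, 2.458, 0.0]
contact_force: [-0.9, -2.0, 6.7]
grip_width: 0.0226
gripper_force: 60.5
clock: 12.98
tcp_pos: [0.4888, 0.211, 0.1762]
orientation: [2.289, 2.151, 0.001]
contact_force: [-1.2, -2.2, 6.3]
grip_width: 0.0231
gripper_force: 60.6
clock: 13.4
tcp_pos: [0.4888, 0.211, 0.1763]
orientation: [2.322, 2.116, 0.001]
contact_force: [-1.6, -3.5, 8.4]
grip_width: 0.0227
gripper_force: 97.8
y ang -5.3053157319721 [-1.09395966  0.36938414  0.71357497  1.98794313 -0.30830956  0.89186049
 -0.31013595] [-0.67783415  0.41290818  0.02738721]
```

View pics/c5.png

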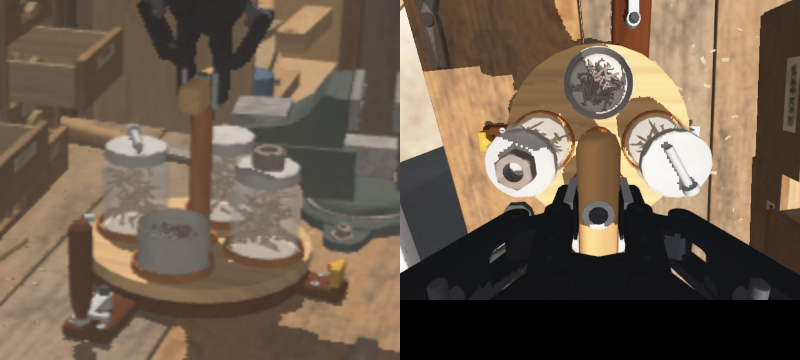

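The nut jar is now at the front by the brass block and the tin is at the left. The lever still points out over the ear. A numeric check follows.

```bash
python3 - <<'E'
from h import *
import pickle
m=pickle.load(open('m5wrist.pkl','rb'));w=lambda x,y,z:ray('wrist',(x-400)/.625,y/.625,z,m)
A=np.array([.4882,.2117]);ang=lambda v:np.degrees(np.arctan2(v[1],v[0]))
N=w(515,170,.142);T=w(598,82,.08);K=w(675,167,.126);side=ray('side',225+268/2,130+148/2,.142)
for n,v,o in(('nut',N,180),('tin',T,90),('boltjar',K,0),('nut side',side,180)):
    d=v[:2]-A;print(n,v.round(4),'ang err vs front frame',(ang(d)-o+180)%360-180,np.hypot(*d).round(4))
p=np.array(A)+.07*np.array([-np.cos(np.radians(5.4)),np.sin(np.radians(5.4))]);print('front place',p)
E
```

```text
nut [0.4206 0.2179 0.142 ] ang err vs front frame -5.2772878873452385 0.0679
tin [0.4944 0.2813 0.08  ] ang err vs front frame -5.0582374781556325 0.0699
boltjar [0.5555 0.2023 0.126 ] ang err vs front frame -7.983968995819652 0.068
nut side [0.419  0.2206 0.142 ] ang err vs front frame -7.364766495097712 0.0697
front place [0.41851066 0.21828758]
```

```bash
python3 -m crank '[[0,0,0,0,-1],[0,0,0,0,-1],[0,0,0,0,-1],[0,0,0,0,-1]]' 100 && python3 -c "
from bench import r
print(r.hand_in())"
```

```text
clock: 13.88
tcp_pos: [0.4888, 0.211, 0.1763]
orientation: [2.322, 2.116, 0.001]
contact_force: [-0.9, -3.1, 7.6]
grip_width: 0.0227
gripper_force: 97.8
the job is handed in; nothing more can be done
None
```

The job is handed in at 13.9 s: the latch lever points out along the groove (within about 2° by camera), the nut jar is at the front index block (within about 2°), and the arm is still holding the carousel handle with about 98 N.

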